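# Put the graphite moulds back in their caddy

## Robot

A 6-joint arm with a two-finger parallel gripper is mounted at the origin on the work surface. World frame = base frame: x ahead of the robot, y to its left, z up, the work surface at z = 0. Lengths are in mm, angles in rad, forces in N, time in s.
With the tool pointing down it reaches from about 375 to 925 mm from the base axis. Payload 5.7 kg.
Tool frame: the origin (TCP) lies at the very end of the fingers, on their centre line; the grasp point (between the pads) lies r.grasp_offset behind it (r.grasp_offset is the distance from the TCP to the grasp point, in mm); z points along the fingers, y is the line along which they close (so a half turn about z gives the same grasp; the last joint's range is limited). The gripper opens to 88 mm and grips with 3 to 60 N. Pads are 20 mm wide; open, the fingers measure 115 mm over their backs; the gripper's body (75 mm by 178 mm) begins 61 mm behind the grasp point.
Start: joints at [1.046, 0.359, 1.51, -0, 1.272, -0.115], TCP at [239.045, 550.291, 222.623] pointing down, gripper open.
Joint ranges: [-2.97, 2.97], [-1.01, 2.36], [0.21, 2.38], [-0.96, 4.11], [0.2, 2.71], [-2.98, 2.98]. Speed limits (rad/s): [2.39, 2.39, 3.14, 3.14, 3.14, 3.14].

## Interface

Orientations are given as a unit quaternion [w, x, y, z].
In Python, from station import r gives the robot as it stands.
- The arm moves only by the tool arm_command, never from a script. Its argument "series" is a list of rows, each a list of 7 numbers: the turn, a rotation vector about the tool's x, y, z in degrees, then the shift along the tool's x, y, z in m, then the closure, from 0 (fully open) to 1 (shut). A call has 1 to 5 rows; each row is the pose to reach, as a shift and turn from the pose commanded when the call began, along the tool's axes at that moment; what a row does not reach only later rows make up. A row lasts 1/10 s, in which the tool goes at most 50 mm and 8.59 degrees, less where a joint would pass 70% of its speed; a pose out of reach is approached as far as the arm can. A call with a gripper value outside its range is refused whole. The fingers move at their own pace and stop on an object; the grip force is fixed at half the most. Time passes only in rows, so rows that repeat a pose let the fingers close. It gives the time, the measured TCP pose, the force, the opening and the grip force at its end, in the units of the state.
- r.get_state(): the state, without advancing time (a new reading comes with each control period).
- r.camera(name): name is "side" or "top" or "wrist"; returns the picture (480x640x3 uint8, blue, green, red); there is no depth.
- r.calibration(name): a dict with "fovy" (degrees; the focal length in pixels is half the picture's height over the tangent of half this angle, whatever the lens; pixels are square), "cx", "cy" (the principal point, pixels), "k1" (the pictures are not rectified: a ray, as slopes to the right and down, at radius r is drawn at 1 + k1 r^2 times it, then the intrinsics apply), "R" (3x3) and "t" (3): a world point X has camera coordinates R X + t; the wrist camera has in their place "hand_eye" (4x4, takes a point from camera to tool coordinates, whose origin is the TCP and whose axes are the flange's). Camera axes: x right, y down, z forward; pixel columns grow to the right and rows downward; lengths in mm; the calibration is good to about 2 mm. A picture is of the moment at which its call begins: read the wrist's pose just before it. calibration takes no time and is no camera call.
- r.close_job(): hands the job in; it is judged then, once.
Trained networks look in the newest picture that a camera, given by its name, has taken for a name from the list of things; names that differ only in an ending like _2 or _b are one class to them, and where a whole thing is asked for, a point or a joint stands for the part that bears it (a point fixed in the world has none). Each returns a list of dicts, best first, with "confidence" (0 to 1); they miss things now and then, are a little off and sometimes report something else, mostly with a low value. They report only what shows in the picture. A call takes as long as a camera call. They do not tell look-alikes from the thing itself.
- r.masks_of(name, camera): "mask" (480x640 bool, what is visible of it).
- r.pinpoint(name, camera): "location" ([x, y, z] in mm, in world coordinates, good to about 4 mm: a listed point, or the origin of a listed thing).
The state is a dict: "t": time; "joints": joint angles; "joint_velocities": joint speeds; "effort": joint torques, N m; "tcp_pos": TCP position; "eef_rot": TCP orientation; "contact_force": force on the tool from outside, world axes, zero at the start; "wrist_torque": the same for the moment, N m; "finger_gap": finger opening in mm; "grip_force": force on a finger pad.
Only numpy, scipy, OpenCV 4.12 (cv2) and the standard library are available. Lean on these libraries where they do the work, as an engineer would, in place of code of your own. Each camera call takes 0.05 s, during which the arm holds its last target. There are 200 camera calls.

## Task

Glass-working is over for today: put the four finished graphite shaping pieces (the hollowed round mould, the hollowed square mould, the grooved block and the pointed mandrel) back in the wooden caddy, each standing upright and fully down in the pocket that has its own shape and size. Leave the two flat-topped blanks, which are not yet machined, where they stand on the bench. Graphite chips, so set the pieces down and do not drop them.

Things in the scene. Friction and masses are not known exactly. Their poses are not given: they have to be found in the camera images.
- round_mould_centre (a point): Round graphite mould: upright cylinder 58 mm in diameter, 60 mm tall, with a big round hollow (bowl) in its top. Origin at the centre of the piece, 30 mm above its underside, z up. Mass about 240 g, varies by 20 percent; graphite, loose on the steel bench, any yaw.
- square_mould_centre (a point): Square graphite mould: block 54 x 54 mm, 60 mm tall, with a big square hollow 18 mm deep in its top; x and y along its sides. Origin at the centre of the piece, 30 mm above its underside, z up. Mass about 260 g, varies by 20 percent; graphite, loose on the steel bench, any yaw.
- grooved_block_centre (a point): Grooved graphite bead block: 72 mm long (its x), 34 mm wide (its y), 60 mm tall, with two grooves along the whole length of its top. Origin at the centre of the piece, 30 mm above its underside, z up. Mass about 220 g, varies by 20 percent; graphite, loose on the steel bench, any yaw.
- mandrel_centre (a point): Graphite mandrel: stands on a foot 40 mm in diameter and 10 mm thick, above it a straight stem 26 mm in diameter up to 60 mm, then a cone to a point at 84 mm. Origin at the centre of the piece, 42 mm above its underside, z up. Mass about 110 g, varies by 20 percent; graphite, loose on the steel bench, any yaw.
- round_pocket_floor (a point): One of four wooden squares, 104 x 104 x 14 mm, set as a fixed 2 x 2 (pitch 108 mm) in a shallow wooden caddy tray that stands fixed on the bench; which square is where changes. Its pocket, 8 mm deep with grey felt on the floor, is round and large, 75 mm in diameter (for the round mould). Origin at the centre of the pocket's floor, 12 mm above the bench; the wooden tops all around are at 20 mm and the tray's rim at 22 mm. x and y lie along the square's sides, z up.
- square_pocket_floor (a point): One of four wooden squares, 104 x 104 x 14 mm, set as a fixed 2 x 2 (pitch 108 mm) in a shallow wooden caddy tray that stands fixed on the bench; which square is where changes. Its pocket, 8 mm deep with grey felt on the floor, is square, 71 x 71 mm (for the square mould). Origin at the centre of the pocket's floor, 12 mm above the bench; the wooden tops all around are at 20 mm and the tray's rim at 22 mm. x and y lie along the square's sides, z up.
- long_pocket_floor (a point): One of four wooden squares, 104 x 104 x 14 mm, set as a fixed 2 x 2 (pitch 108 mm) in a shallow wooden caddy tray that stands fixed on the bench; which square is where changes. Its pocket, 8 mm deep with grey felt on the floor, is oblong, 89 mm along x and 51 mm along y (for the grooved block). Origin at the centre of the pocket's floor, 12 mm above the bench; the wooden tops all around are at 20 mm and the tray's rim at 22 mm. x and y lie along the square's sides, z up.
- small_pocket_floor (a point): One of four wooden squares, 104 x 104 x 14 mm, set as a fixed 2 x 2 (pitch 108 mm) in a shallow wooden caddy tray that stands fixed on the bench; which square is where changes. Its pocket, 8 mm deep with grey felt on the floor, is round and small, 57 mm in diameter (for the mandrel's foot). Origin at the centre of the pocket's floor, 12 mm above the bench; the wooden tops all around are at 20 mm and the tray's rim at 22 mm. x and y lie along the square's sides, z up.
- round_blank_centre (a point): Round graphite blank, not to be moved: solid cylinder 58 mm in diameter, 40 mm tall, with a plain flat top. Origin at the centre of the piece, 20 mm above its underside, z up. Mass about 190 g, varies by 20 percent; graphite, loose on the steel bench, any yaw.
- long_blank_centre (a point): Oblong graphite blank, not to be moved: solid block 72 mm (x) x 34 mm (y), 40 mm tall, with a plain flat top. Origin at the centre of the piece, 20 mm above its underside, z up. Mass about 180 g, varies by 20 percent; graphite, loose on the steel bench, any yaw.
Not all that is in view belongs to the job. What is shaped like the part that bears square_mould_centre but yellow is not meant.

How it is judged:
By the outcome, as a careful person would: the job done as asked, in the order asked, and still so for the second after the job is handed in, with the robot touching nothing.
It also fails if it takes over 99 s, if anything falls off the work surface, if the arm or the gripper's body presses on something with over 40 N, if the wrist force passes 120 N, or if a joint passes its speed limit or range.

## Working session

There is one attempt and no reset: what is moved stays moved. The work goes in short steps, Python scripts to look and compute and a tool call to move; the robot and the scene stay as the last step left them, time stands still between calls to the robot, and variables do not carry over. Pictures are saved under pics/ and viewed, at most 14 in all, crops included, and the job is handed in when it is done.

Besides the shell and the picture viewer there is one more tool, called after "Call:" as name(argument=value, ...), one argument or row to a line, values as JSON. arm_command: Moves the arm, as the interface text tells. Its arguments: {"type":"object","properties":{"series":{"type":"array","items":{"type":"array","items":{"type":"number"}}}},"required":["series"]}

```bash
mkdir -p pics; ls; python3 - <<'E'
from station import r
import cv2
s=r.get_state();print(s['t'],s['tcp_pos'],s['eef_rot'],s['finger_gap'],r.grasp_offset)
for c in ['top','side']:
    cv2.imwrite(f'pics/{c}0.png',r.camera(c))
for n in ['round_mould_centre','square_mould_centre','grooved_block_centre','mandrel_centre','round_pocket_floor','square_pocket_floor','long_pocket_floor','small_pocket_floor','round_blank_centre','long_blank_centre']:
    print(n,[( [round(float(v)) for v in d['location']],round(float(d['confidence']),2)) for d in r.pinpoint(n,'top')][:4])
print(r.get_state()['t'])
k=r.calibration('top');print(k)
E
```

```text
pics
0.0 [238.69954154 549.73617817 221.82610305] [-2.85293643e-04  2.03462404e-01  9.79082345e-01 -8.54771478e-04] 87.8509483513971 18.700000000000003
round_mould_centre [([573, -321, 30], 0.81)]
square_mould_centre [([434, -318, 30], 0.78), ([571, -321, 28], 0.75), ([348, -205, 30], 0.66)]
grooved_block_centre [([474, -45, 27], 0.94)]
mandrel_centre [([478, -191, 44], 0.54)]
round_pocket_floor [([513, 184, 9], 0.58), ([624, 186, 11], 0.51)]
square_pocket_floor [([613, 296, 12], 0.59)]
long_pocket_floor [([505, 292, 12], 0.91)]
small_pocket_floor [([624, 187, 14], 0.89)]
round_blank_centre [([616, -193, 22], 0.63)]
long_blank_centre [([587, -53, 26], 0.8)]
0.6
{'fovy': 47.782238144817455, 'cx': 313.97366431094247, 'cy': 245.17491783758547, 'k1': -0.14214434785538535, 'R': array([[ 2.73970728e-02, -9.99624606e-01, -2.17555288e-04],
       [-9.92253830e-01, -2.71686774e-02, -1.21219637e-01],
       [ 1.21168221e-01,  3.53693328e-03, -9.92625686e-01]]), 't': array([ -14.18486108,  510.23237856, 1037.97757554])}
```

View pics/top0.png

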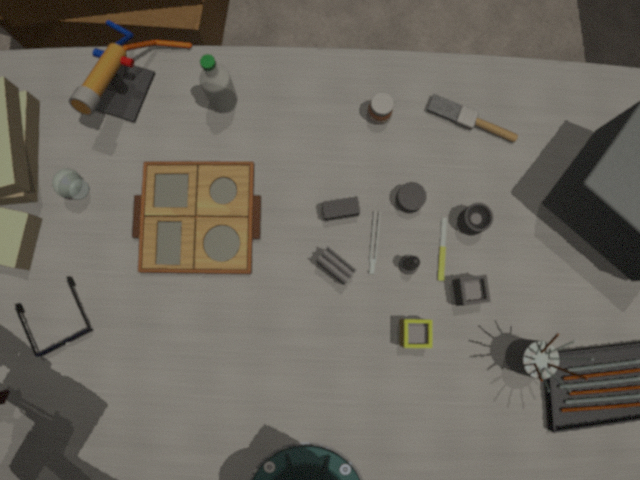

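View pics/side0.png

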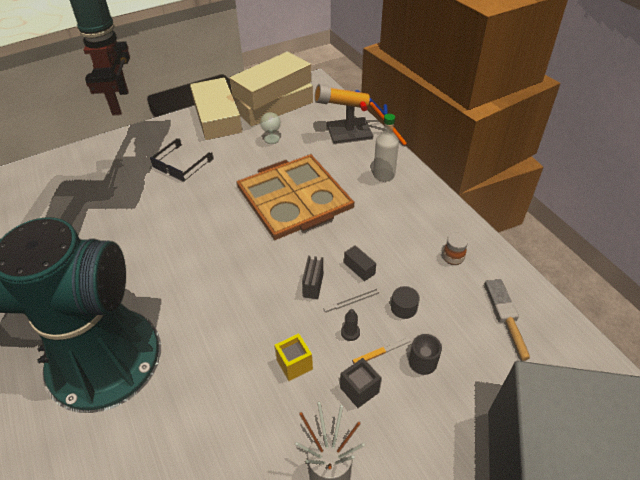

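The top view shows the caddy at about px (200,217), with the square pocket upper left, small upper right, long lower left and round lower right. The graphite pieces are at: round mould (475,218), square mould (470,290), grooved block (333,264), mandrel (408,263). The blanks are at (340,208) and (410,197), and the yellow look-alike is at (417,334).

```bash
cat > h.py <<'E'
import numpy as np, cv2
from scipy.spatial.transform import Rotation as Ro
from station import r
def cam(c,s=None):
    k=r.calibration(c); 
    if 'R' in k and c!='wrist': return k,k['R'],k['t']
    s=s or r.get_state(); q=s['eef_rot']; T=np.eye(4); T[:3,:3]=Ro.from_quat([q[1],q[2],q[3],q[0]]).as_matrix(); T[:3,3]=s['tcp_pos']
    W=np.linalg.inv(T@k['hand_eye']); return k,W[:3,:3],W[:3,3]
def toplane(px,z,c,s=None):
    k,R,t=cam(c,s); f=240/np.tan(np.radians(k['fovy'])/2)
    d=(np.atleast_2d(px).astype(float)-[k['cx'],k['cy']])/f; u=d.copy()
    for _ in range(20): u=d/(1+k['k1']*(u**2).sum(1,keepdims=True))
    w=np.c_[u,np.ones(len(u))]@R; C=-R.T@t
    return C+w*((z-C[2])/w[:,2])[:,None]
def topix(X,c,s=None):
    k,R,t=cam(c,s); f=240/np.tan(np.radians(k['fovy'])/2)
    p=np.atleast_2d(X)@R.T+t; u=p[:,:2]/p[:,2:]
    return u*(1+k['k1']*(u**2).sum(1,keepdims=True))*f+[k['cx'],k['cy']]
def rect(mask,z,c,s=None):
    cs,_=cv2.findContours(mask.astype('uint8'),cv2.RETR_EXTERNAL,cv2.CHAIN_APPROX_NONE)
    p=toplane(max(cs,key=cv2.contourArea)[:,0],z,c,s)[:,:2].astype('float32')
    return cv2.minAreaRect(p), p
def go(x,y,z,ang):
    """shift/turn for TCP x,y,z(mm), closing axis at ang deg (mod 180), tool down"""
    s=r.get_state(); q=s['eef_rot']; R0=Ro.from_quat([q[1],q[2],q[3],q[0]])
    sh=R0.inv().apply(np.array([x,y,z])-s['tcp_pos'])/1000
    j1=np.degrees(np.arctan2(y,x)); cur=np.degrees(np.arctan2(*R0.as_matrix()[[1,0],1]))
    best=min([a for a in ang+180*np.arange(-3,4) if abs(j1-a)<165],key=lambda a:abs((a-cur)))
    a=np.radians(best); Y=np.array([np.cos(a),np.sin(a),0]); Z=np.array([0,0,-1.]); X=np.cross(Y,Z)
    rv=np.degrees((R0.inv()*Ro.from_matrix(np.c_[X,Y,Z])).as_rotvec())
    print('turn',rv.round(1),'shift',sh.round(4),'rows',round(max(np.linalg.norm(sh)/.05,np.linalg.norm(rv)/8.59),1),'cur',round(cur,1),'->',best, 't',round(s['t'],1))
E
python3 - <<'E'
from h import *
r.camera('top')
for n,z in [('round_pocket_floor',20),('square_pocket_floor',20),('long_pocket_floor',20),('small_pocket_floor',20),('grooved_block_centre',60),('square_mould_centre',60),('round_mould_centre',60)]:
    for d in r.masks_of(n,'top')[:3]:
        q,p=rect(d['mask'],z,'top'); print(n,round(d['confidence'],2),d['mask'].sum(),np.round(q[0]),np.round(q[1]),round(q[2],1))
go(573,-321,222,90)
go(440,0,222,66)
E
```

```text
round_pocket_floor 0.93 2746 [510. 186.] [106. 107.] 0.7
square_pocket_floor 0.67 2563 [617. 295.] [107. 108.] 0.6
long_pocket_floor 0.82 2653 [509. 293.] [104. 107.] 1.3
small_pocket_floor 0.84 2673 [620. 189.] [108. 109.] 1.4
grooved_block_centre 0.71 739 [469. -41.] [73. 39.] 51.9
grooved_block_centre 0.63 2688 [610. 181.] [102. 103.] 1.4
square_mould_centre 0.94 929 [ 345. -198.] [55. 60.] 1.0
square_mould_centre 0.61 969 [ 428. -305.] [55. 70.] 8.9
round_mould_centre 0.93 928 [ 568. -313.] [60. 75.] 27.4
turn [ -0.   -0.  -23.5] shift [-0.6534 -0.6661  0.0007] rows 18.7 cur 66.5 -> 90 t 1.0
turn [-0.   0.   0.5] shift [-0.4036 -0.4247  0.0007] rows 11.7 cur 66.5 -> 66 t 1.0
```

```bash
python3 - <<'E'
from h import *
go(570,-318,220,0); print(r.calibration('wrist')['hand_eye'].round(2))
E
```

```text
turn [-0.   0.  66.5] shift [-0.6495 -0.6645  0.0027] rows 18.6 cur 66.5 -> 0 t 1.0
[[  -0.     -0.96   -0.27   72.88]
 [   1.     -0.      0.      0.18]
 [  -0.     -0.27    0.96 -161.65]
 [   0.      0.      0.      1.  ]]
```

Call:
arm_command(
  series=[
    [0, 0, 66, -0.653, -0.666, 0, 0],
    [0, 0, 66, -0.653, -0.666, 0, 0],
    [0, 0, 66, -0.653, -0.666, 0, 0],
    [0, 0, 66, -0.653, -0.666, 0, 0],
    [0, 0, 66, -0.653, -0.666, 0, 0],
  ],
)

```text
t: 1.5
tcp_pos: [328.8, 315.2, 222.8]
eef_rot: [0.0, 0.55, 0.835, 0.0]
contact_force: [1.0, -0.1, -0.3]
finger_gap: 87.9
grip_force: 0.0
```

```bash
python3 - <<'E'
from h import *
go(570,-318,220,0)
E
```

```text
turn [ 0.  -0.  23.2] shift [-0.6769 -0.0282  0.0029] rows 13.6 cur 23.2 -> 0 t 1.5
```

Call:
arm_command(
  series=[
    [0, 0, 23.2, -0.677, -0.028, 0, 0],
    [0, 0, 23.2, -0.677, -0.028, 0, 0],
    [0, 0, 23.2, -0.677, -0.028, 0, 0],
    [0, 0, 23.2, -0.677, -0.028, 0, 0],
    [0, 0, 23.2, -0.677, -0.028, 0, 0],
  ],
)

```text
t: 2.0
tcp_pos: [419.3, 81.8, 223.0]
eef_rot: [0.0, 0.705, 0.709, 0.0]
contact_force: [0.5, 0.5, -0.0]
finger_gap: 87.9
grip_force: 0.0
```

Call:
arm_command(
  series=[
    [0, 0, 0, -0.4, 0.15, 0, 0],
    [0, 0, 0, -0.4, 0.15, 0, 0],
    [0, 0, 0, -0.4, 0.15, 0, 0],
    [0, 0, 0, -0.4, 0.15, 0, 0],
    [0, 0, 0, -0.4, 0.15, 0, 0],
  ],
)

```text
t: 2.5
tcp_pos: [508.4, -152.1, 222.9]
eef_rot: [0.0, 0.705, 0.709, 0.0]
contact_force: [0.9, 0.3, -0.4]
finger_gap: 87.8
grip_force: 0.0
```

```bash
python3 - <<'E'
from h import *
go(570,-318,220,0)
E
```

```text
turn [0.  0.  0.3] shift [-0.1663  0.0606  0.0029] rows 3.5 cur 0.3 -> 0 t 2.5
```

Call:
arm_command(
  series=[
    [0, 0, 0, -0.166, 0.06, 0, 0],
    [0, 0, 0, -0.166, 0.06, 0, 0],
    [0, 0, 0, -0.166, 0.06, 0, 0],
    [0, 0, 0, -0.166, 0.06, 0, 0],
    [0, 0, 0, -0.166, 0.06, 0, 0],
  ],
)

```text
t: 3.0
tcp_pos: [570.0, -319.6, 222.2]
eef_rot: [0.001, 0.706, 0.708, -0.0]
contact_force: [-0.1, 0.8, 0.6]
finger_gap: 88.1
grip_force: 0.0
```

```bash
cat >> h.py <<'E'
def look(names,fn=None):
    s=r.get_state(); im=r.camera('wrist')
    for n in names:
        for d in r.pinpoint(n,'wrist')[:3]: print(n,np.round(d['location'],1),round(d['confidence'],2))
        for d in r.masks_of(n,'wrist')[:3]:
            q,p=rect(d['mask'],0 if 'pocket' not in n else 20,'wrist',s); m=d['mask'].nonzero()
            print('   mask',round(d['confidence'],2),d['mask'].sum(),'px',m[1].mean().round(),m[0].mean().round(),np.round(q[0]),np.round(q[1]),round(q[2],1))
    if fn: cv2.imwrite(f'pics/{fn}.png',im)
    print(s['tcp_pos'].round(1),s['t'])
    return s,im
E
python3 - <<'E'
from h import *
look(['round_mould_centre','square_mould_centre'],'w1')
E
```

```text
round_mould_centre [ 572.9 -323.1   28. ] 0.57
   mask 0.67 3612 px 321.0 218.0 [ 576. -332.] [75. 68.] 70.8
   mask 0.32 2048 px 217.0 71.0 [ 475. -190.] [40. 54.] 75.4
square_mould_centre [ 344.3 -202.8   30.8] 0.72
square_mould_centre [ 429.9 -317.    27.9] 0.6
   mask 0.7 7580 px 55.0 79.0 [ 322. -197.] [100.  66.] 0.2
   mask 0.59 5184 px 168.0 208.0 [ 416. -322.] [88. 68.] 8.5
[ 570.  -319.6  222.2] 3.0
```

View pics/w1.png

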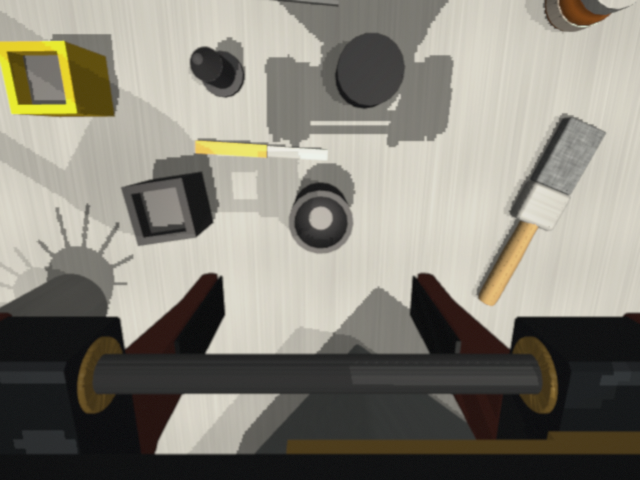

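The wrist view shows the round mould's rim at (321,220), the square mould's top corners at about (122,188), (187,175), (202,235) and (137,246), and the mandrel at (215,70).

```bash
python3 - <<'E'
from h import *
P=toplane([[321,220],[122,188],[187,175],[202,235],[137,246]],60,'wrist').round(1);print(P)
q=cv2.minAreaRect(P[1:,:2].astype('float32'));print(q)
E
```

```text
[[ 572.4 -313.7   60. ]
 [ 399.2 -286.5   60. ]
 [ 456.6 -274.9   60. ]
 [ 465.5 -328.3   60. ]
 [ 405.9 -339.    60. ]]
((431.2500305175781, -306.95001220703125), (61.22899627685547, 54.132354736328125), 10.177908897399902)
```

```bash
python3 - <<'E'
from h import *
k=r.calibration('wrist');print(k)
im=cv2.imread('pics/w1.png'); s=r.get_state();print(s['eef_rot'],s['joints'].round(3) if hasattr(s['joints'],'round') else s['joints'])
t=np.linspace(0,6.28,60)
for z,y,c in [(60,-314,(0,255,0)),(60,-322,(0,0,255)),(0,-322,(255,0,0)),(0,-314,(255,255,0))]:
    p=topix(np.c_[572+29*np.cos(t),y+29*np.sin(t),z+0*t],'wrist',s); cv2.polylines(im,[p.round().astype(int)],True,c,1)
a=cv2.resize(im[140:280,240:400],None,fx=3,fy=3)
im=cv2.imread('pics/top0.png')
for z,y,c in [(60,-314,(0,255,0)),(60,-322,(0,0,255)),(0,-322,(255,0,0))]:
    p=topix(np.c_[572+29*np.cos(t),y+29*np.sin(t),z+0*t],'top'); cv2.polylines(im,[p.round().astype(int)],True,c,1)
b=cv2.resize(im[190:245,445:505],(280,256)); b=np.vstack([b,np.zeros((420-256,280,3),'uint8')])
cv2.imwrite('pics/ov.png',np.hstack([a,b]))
E
```

```text
{'fovy': 65.4723501134019, 'cx': 317.04987841990504, 'cy': 237.74231227394154, 'k1': 0.0012101183734761413, 'hand_eye': array([[-8.11002685e-05, -9.64081201e-01, -2.65607665e-01,
         7.30077524e+01],
       [ 9.99998762e-01, -4.95492560e-04,  1.49316057e-03,
         1.81310878e-02],
       [-1.57113466e-03, -2.65607216e-01,  9.64080048e-01,
        -1.61645937e+02],
       [ 0.00000000e+00,  0.00000000e+00,  0.00000000e+00,
         1.00000000e+00]])}
[-4.92097640e-04  7.04572296e-01  7.09632044e-01 -1.67266977e-05] [-0.611  0.43   1.396  0.     1.317 -0.618]
```

View pics/ov.png

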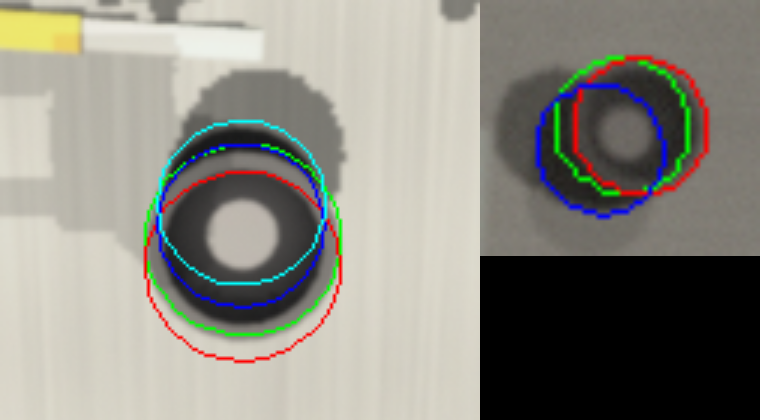

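Call:
arm_command(
  series=[
    [0, 0, 0, 0.0055, 0.002, 0.045, 0],
    [0, 0, 0, 0.0055, 0.002, 0.09, 0],
    [0, 0, 0, 0.0055, 0.002, 0.135, 0],
    [0, 0, 0, 0.0055, 0.002, 0.175, 0],
    [0, 0, 0, 0.0055, 0.002, 0.2, 0],
  ],
)

```text
t: 3.75
tcp_pos: [569.2, -307.3, 20.1]
eef_rot: [-0.002, 0.704, 0.71, -0.0]
contact_force: [0.1, -0.7, 0.3]
finger_gap: 87.8
grip_force: 0.0
```

Call:
arm_command(
  series=[
    [0, 0, 0, 0, 0, 0, 1],
    [0, 0, 0, 0, 0, 0, 1],
    [0, 0, 0, 0, 0, 0, 1],
    [0, 0, 0, 0, 0, 0, 1],
    [0, 0, 0, 0, 0, 0, 1],
  ],
)

```text
t: 4.25
tcp_pos: [572.6, -310.7, 24.9]
eef_rot: [0.002, 0.705, 0.709, 0.0]
contact_force: [1.3, 2.6, 7.0]
finger_gap: 56.7
grip_force: 30.0
```

Call:
arm_command(
  series=[
    [0, 0, 0, 0, 0, -0.04, 1],
    [0, 0, 0, 0, 0, -0.09, 1],
    [0, 0, 0, 0.03, -0.005, -0.11, 1],
    [0, 0, 0, 0.08, -0.01, -0.11, 1],
    [0, 0, 0, 0.13, -0.016, -0.11, 1],
  ],
)

```text
t: 4.75
tcp_pos: [554.6, -180.3, 134.3]
eef_rot: [0.001, 0.706, 0.709, 0.001]
contact_force: [0.1, 0.2, -2.8]
finger_gap: 57.0
grip_force: 29.9
```

Call:
arm_command(
  series=[
    [0, 0, 0, 0.047, -0.006, 0, 1],
    [0, 0, 0, 0.094, -0.012, 0, 1],
    [0, 0, 0, 0.141, -0.018, 0, 1],
    [0, 0, 0, 0.188, -0.024, 0, 1],
    [0, 0, 0, 0.235, -0.03, 0, 1],
  ],
)

```text
t: 5.25
tcp_pos: [522.1, 55.8, 133.1]
eef_rot: [0.0, 0.705, 0.709, 0.0]
contact_force: [0.7, 0.6, -2.3]
finger_gap: 57.1
grip_force: 29.9
```

Call:
arm_command(
  series=[
    [0, 0, 0, 0.047, -0.006, 0, 1],
    [0, 0, 0, 0.09, -0.01, 0, 1],
    [0, 0, 0, 0.13, -0.016, 0, 1],
    [0, 0, 0, 0.135, -0.016, 0, 1],
    [0, 0, 0, 0.135, -0.016, 0, 1],
  ],
)

```text
t: 5.75
tcp_pos: [505.6, 189.9, 132.9]
eef_rot: [0.0, 0.704, 0.71, -0.0]
contact_force: [0.7, -1.3, -3.1]
finger_gap: 57.0
grip_force: 29.9
```

```bash
python3 - <<'E'
from h import *
for i in range(3):
    r.camera('wrist'); s=r.get_state(); print(s['tcp_pos'],s['contact_force'],s['finger_gap'])
look(['round_pocket_floor','small_pocket_floor','long_pocket_floor','square_pocket_floor'],'w2')
E
```

```text
[505.81401841 188.84325075 132.79357018] [ 0.03056627 -0.37289423 -2.27275733] 56.91859902064631
[505.98155503 188.17373734 132.7559826 ] [ 1.08643969 -0.54532427 -2.92928031] 56.742481369719435
[506.11236115 187.8144044  132.70465355] [ 0.12374411 -0.22881927 -2.93994202] 56.65704008869223
round_pocket_floor [512.2 186.4   8.5] 0.63
   mask 0.98 13289 px 327.0 214.0 [513. 187.] [105. 104.] 0.7
small_pocket_floor [619.1 190.3   9. ] 0.67
   mask 0.85 18394 px 467.0 228.0 [619. 189.] [107. 105.] 1.1
long_pocket_floor [512.2 293.1  14.3] 0.73
   mask 0.95 24821 px 324.0 79.0 [511. 293.] [105. 104.] 0.9
square_pocket_floor [618.8 297.6  13.8] 0.79
   mask 0.91 25050 px 480.0 78.0 [617. 295.] [107. 102.] 1.0
[506.1 187.8 132.7] 5.9
```

View pics/w2.png

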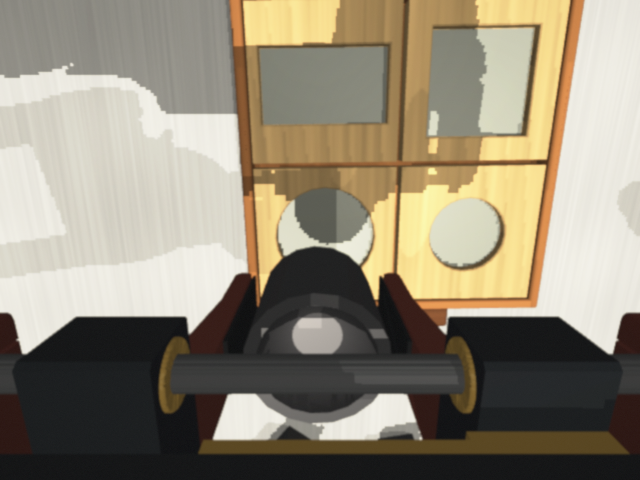

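Call:
arm_command(
  series=[
    [0, 0, 0, 0, 0.006, 0.03, 1],
    [0, 0, 0, 0, 0.006, 0.06, 1],
    [0, 0, 0, 0, 0.006, 0.08, 1],
    [0, 0, 0, 0, 0.006, 0.085, 1],
    [0, 0, 0, 0, 0.006, 0.088, 1],
  ],
)

```text
t: 6.85
tcp_pos: [511.9, 189.0, 44.3]
eef_rot: [-0.0, 0.705, 0.709, -0.0]
contact_force: [0.8, 0.1, -3.1]
finger_gap: 56.8
grip_force: 29.9
```

Call:
arm_command(
  series=[
    [0, 0, 0, 0, 0, 0.004, 1],
    [0, 0, 0, 0, 0, 0.007, 1],
    [0, 0, 0, 0, 0, 0.009, 1],
    [0, 0, 0, 0, 0, 0.01, 1],
    [0, 0, 0, 0, 0, 0.01, 1],
  ],
)

```text
t: 7.35
tcp_pos: [512.6, 189.4, 36.8]
eef_rot: [0.001, 0.705, 0.709, 0.001]
contact_force: [-4.3, -0.1, 13.8]
finger_gap: 57.0
grip_force: 29.9
```

Call:
arm_command(
  series=[
    [0, 0, 0, 0, 0, -0.001, 0.6],
    [0, 0, 0, 0, 0, -0.001, 0.1],
    [0, 0, 0, 0, 0, -0.001, 0],
    [0, 0, 0, 0, 0, -0.001, 0],
    [0, 0, 0, 0, 0, -0.02, 0],
  ],
)

```text
t: 7.85
tcp_pos: [510.2, 188.6, 53.0]
eef_rot: [-0.001, 0.705, 0.709, -0.002]
contact_force: [-0.1, -0.4, -0.0]
finger_gap: 84.9
grip_force: 0.0
```

Call:
arm_command(
  series=[
    [0, 0, 0, 0, 0, -0.05, 0],
    [0, 0, 0, 0, 0, -0.1, 0],
    [0, 0, 0, 0, 0, -0.15, 0],
    [0, 0, 0, -0.045, -0.01, -0.165, 0],
    [0, 0, 0, -0.095, -0.02, -0.165, 0],
  ],
)

```text
t: 8.35
tcp_pos: [495.4, 95.2, 223.2]
eef_rot: [0.003, 0.704, 0.71, 0.003]
contact_force: [-0.1, -1.0, 0.1]
finger_gap: 87.6
grip_force: 0.0
```

```bash
python3 - <<'E'
from h import *
go(431,-307,220,10)
look(['round_mould_centre','round_pocket_floor'])
E
```

```text
turn [ 0.4  0.  -9.4] shift [-0.4015 -0.0682  0.0025] rows 8.1 cur 0.6 -> 10 t 8.3
round_mould_centre [511.5 178.4  42.7] 0.69
   mask 0.63 4216 px 339.0 121.0 [518. 181.] [70. 70.] 0.5
round_pocket_floor [511.6 176.   41. ] 0.72
   mask 0.55 9030 px 333.0 108.0 [513. 186.] [105. 105.] 0.7
[495.4  95.2 223.2] 8.35
```

Call:
arm_command(
  series=[
    [0, 0, -9, -0.4, -0.068, 0, 0],
    [0, 0, -9, -0.4, -0.068, 0, 0],
    [0, 0, -9, -0.4, -0.068, 0, 0],
    [0, 0, -9, -0.4, -0.068, 0, 0],
    [0, 0, -9, -0.4, -0.068, 0, 0],
  ],
)

```text
t: 9.1
tcp_pos: [453.8, -146.3, 219.3]
eef_rot: [-0.0, 0.646, 0.763, 0.0]
contact_force: [0.8, -0.7, 0.1]
finger_gap: 88.1
grip_force: 0.0
```

```bash
python3 - <<'E'
from h import *
go(431,-307,220,10)
E
```

```text
turn [ 0.  -0.  -0.5] shift [-0.1548 -0.049  -0.0007] rows 3.2 cur 9.5 -> 10 t 9.1
```

Call:
arm_command(
  series=[
    [0, 0, 0, -0.155, -0.049, 0, 0],
    [0, 0, 0, -0.155, -0.049, 0, 0],
    [0, 0, 0, -0.155, -0.049, 0, 0],
    [0, 0, 0, -0.155, -0.049, 0, 0],
    [0, 0, 0, -0.155, -0.049, 0, 0],
  ],
)

```text
t: 9.6
tcp_pos: [431.0, -307.6, 219.0]
eef_rot: [-0.0, 0.648, 0.762, 0.0]
contact_force: [-0.0, 0.2, -0.1]
finger_gap: 88.0
grip_force: 0.0
```

```bash
python3 - <<'E'
from h import *
go(431,-307,22,10)
look(['square_mould_centre'],'w3')
E
```

```text
turn [-0.  -0.  -0.7] shift [0.0005 0.0002 0.197 ] rows 3.9 cur 9.3 -> 10 t 9.6
square_mould_centre [ 430.5 -314.2   27.2] 0.75
square_mould_centre [ 343.1 -202.7   34. ] 0.72
   mask 0.83 4243 px 316.0 222.0 [ 432. -323.] [66. 75.] 8.6
   mask 0.7 5736 px 235.0 78.0 [ 335. -198.] [75. 66.] 0.7
   mask 0.2 1676 px 392.0 97.0 [ 485. -191.] [46. 39.] 9.2
[ 431.  -307.6  219. ] 9.6
```

View pics/w3.png

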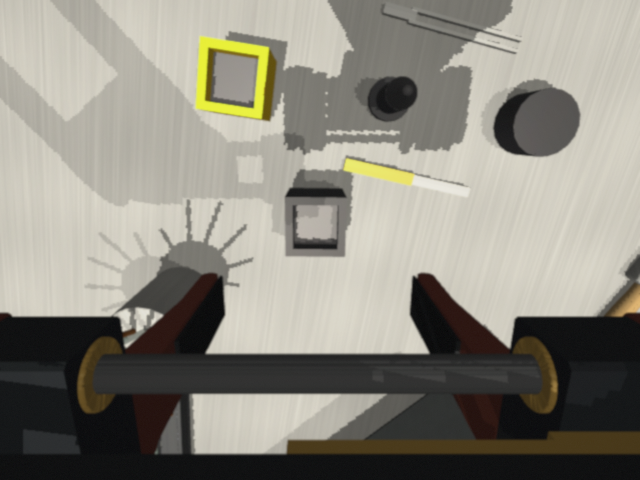

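```bash
python3 - <<'E'
from h import *
print(toplane([[315.5,225],[286,194],[346,194],[346,256],[286,256]],60,'wrist').round(1))
print('shadow/base',toplane([[195,262],[160,290]],0,'wrist').round(1), toplane([[140,320]],100,'wrist').round(1))
print(toplane([[515,352],[541,360]],0,'top').round(1), toplane([[541,360],[523,360],[508,360]],100,'top').round(1))
print('side', toplane([[330,475]],80,'side').round(1))
E
python3 - <<'E'
import cv2
a=cv2.imread('pics/top0.png')[280:440,440:640]; b=cv2.imread('pics/side0.png')[330:480,250:450]
cv2.imwrite('pics/cup.png',cv2.hconcat([cv2.resize(a,(400,320)),cv2.resize(b,(400,320))]))
E
```

```text
[[ 430.4 -308.    60. ]
 [ 400.8 -285.1   60. ]
 [ 451.9 -276.6   60. ]
 [ 462.3 -331.9   60. ]
 [ 408.8 -340.8   60. ]]
shadow/base [[ 311.2 -383.7    0. ]
 [ 275.9 -422.5    0. ]] [[ 298.5 -402.4  100. ]]
[[ 306.4 -415.1    0. ]
 [ 290.3 -471.     0. ]] [[ 298.6 -428.2  100. ]
 [ 298.6 -393.   100. ]
 [ 298.5 -364.1  100. ]]
side [[ 288.  -452.3   80. ]]
```

View pics/cup.png

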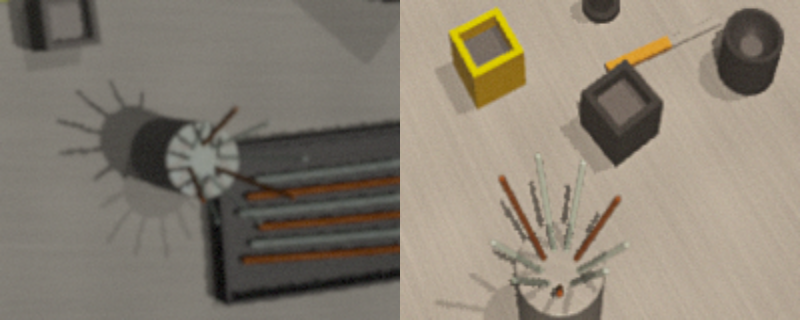

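Call:
arm_command(
  series=[
    [0, 0, 0, 0, 0, 0.045, 0.0],
    [0, 0, 0, 0, 0, 0.09, 0.0],
    [0, 0, 0, 0, 0, 0.135, 0.0],
    [0, 0, 0, 0, 0, 0.175, 0.0],
    [0, 0, 0, 0, 0, 0.197, 0.0],
  ],
)

```text
t: 10.25
tcp_pos: [429.3, -302.9, 20.0]
eef_rot: [-0.002, 0.646, 0.763, 0.0]
contact_force: [-0.2, 0.3, -0.0]
finger_gap: 87.8
grip_force: 0.0
```

Call:
arm_command(
  series=[
    [0, 0, 0, 0, 0, 0, 1],
    [0, 0, 0, 0, 0, 0, 1],
    [0, 0, 0, 0, 0, 0, 1],
    [0, 0, 0, 0, 0, 0, 1],
    [0, 0, 0, 0, 0, 0, 1],
  ],
)

```text
t: 10.75
tcp_pos: [430.8, -307.2, 24.1]
eef_rot: [0.001, 0.647, 0.762, -0.0]
contact_force: [-1.6, 1.5, 6.3]
finger_gap: 54.0
grip_force: 29.9
```

Call:
arm_command(
  series=[
    [0, 0, 0, 0, 0, -0.04, 1],
    [0, 0, 0, 0, 0, -0.09, 1],
    [0, 0, 0, 0.01, 0, -0.11, 1],
    [0, 0, 0, 0.05, 0.01, -0.11, 1],
    [0, 0, 0, 0.09, 0.02, -0.11, 1],
  ],
)

```text
t: 11.25
tcp_pos: [436.2, -214.9, 134.3]
eef_rot: [0.002, 0.648, 0.761, 0.0]
contact_force: [0.2, 0.4, -2.8]
finger_gap: 54.4
grip_force: 29.9
```

```bash
python3 - <<'E'
from h import *
go(617,295.5,132,1.1)
E
```

```text
turn [0.2 0.1 8.1] shift [0.4749 0.26   0.0019] rows 10.8 cur 9.2 -> 1.1 t 11.2
```

Call:
arm_command(
  series=[
    [0, 0, 0, 0.041, 0.023, 0, 1],
    [0, 0, 0, 0.082, 0.046, 0, 1],
    [0, 0, 0, 0.123, 0.069, 0, 1],
    [0, 0, 0, 0.164, 0.092, 0, 1],
    [0, 0, 0, 0.205, 0.115, 0, 1],
  ],
)

```text
t: 11.75
tcp_pos: [515.9, 8.2, 133.3]
eef_rot: [0.0, 0.647, 0.762, 0.0]
contact_force: [0.8, 0.2, -3.3]
finger_gap: 53.5
grip_force: 29.9
```

Call:
arm_command(
  series=[
    [0, 0, 0, 0.041, 0.023, 0, 1],
    [0, 0, 0, 0.082, 0.046, 0, 1],
    [0, 0, 2, 0.123, 0.069, 0, 1],
    [0, 0, 5, 0.164, 0.092, 0, 1],
    [0, 0, 8, 0.205, 0.115, 0, 1],
  ],
)

```text
t: 12.25
tcp_pos: [595.9, 229.2, 133.0]
eef_rot: [0.0, 0.699, 0.715, 0.0]
contact_force: [1.0, -0.2, -1.4]
finger_gap: 53.9
grip_force: 29.9
```

```bash
python3 - <<'E'
from h import *
go(617,295.5,132,1.1)
E
```

```text
turn [0.  0.  0.1] shift [0.0659 0.0225 0.001 ] rows 1.4 cur 1.2 -> 1.1 t 12.2
```

Call:
arm_command(
  series=[
    [0, 0, 0, 0.04, 0.012, 0, 1],
    [0, 0, 0, 0.065, 0.022, 0, 1],
    [0, 0, 0, 0.065, 0.022, 0, 1],
    [0, 0, 0, 0.065, 0.022, 0, 1],
    [0, 0, 0, 0.065, 0.022, 0, 1],
  ],
)

```text
t: 12.75
tcp_pos: [615.5, 291.5, 132.5]
eef_rot: [-0.0, 0.699, 0.715, -0.001]
contact_force: [0.3, -0.3, -2.5]
finger_gap: 53.9
grip_force: 29.9
```

```bash
python3 - <<'E'
from h import *
look(['square_pocket_floor'])
go(617,295.5,35,1.1)
E
```

```text
square_pocket_floor [615.6 297.   16.4] 0.66
   mask 0.78 11787 px 322.0 200.0 [619. 306.] [104.  85.] 1.2
[615.5 291.5 132.5] 12.75
turn [-0.   0.   0.2] shift [0.004  0.0012 0.0978] rows 2.0 cur 1.3 -> 1.1 t 12.9
```

Call:
arm_command(
  series=[
    [0, 0, 0, 0.003, 0.002, 0.03, 1],
    [0, 0, 0, 0.003, 0.002, 0.06, 1],
    [0, 0, 0, 0.003, 0.002, 0.08, 1],
    [0, 0, 0, 0.003, 0.002, 0.086, 1],
    [0, 0, 0, 0.003, 0.002, 0.09, 1],
  ],
)

```text
t: 13.4
tcp_pos: [618.0, 295.1, 42.4]
eef_rot: [-0.0, 0.699, 0.715, -0.0]
contact_force: [-0.3, -0.2, -1.7]
finger_gap: 54.1
grip_force: 29.9
```

Call:
arm_command(
  series=[
    [0, 0, 0, 0, 0, 0.003, 1],
    [0, 0, 0, 0, 0, 0.005, 1],
    [0, 0, 0, 0, 0, 0.007, 1],
    [0, 0, 0, 0, 0, 0.008, 1],
    [0, 0, 0, 0, 0, 0.008, 1],
  ],
)

```text
t: 13.9
tcp_pos: [618.9, 296.1, 36.2]
eef_rot: [0.0, 0.699, 0.715, 0.001]
contact_force: [-1.8, -0.1, 4.0]
finger_gap: 54.1
grip_force: 29.9
```

Contact felt; release and head for the grooved block.

Call:
arm_command(
  series=[
    [0, 0, 0, 0, 0, 0.0, 0.6],
    [0, 0, 0, 0, 0, 0, 0.1],
    [0, 0, 0, 0, 0, 0, 0],
    [0, 0, 0, 0, 0, 0, 0],
    [0, 0, 0, 0, 0, -0.02, 0],
  ],
)

```text
t: 14.4
tcp_pos: [615.9, 295.0, 52.1]
eef_rot: [-0.001, 0.699, 0.715, -0.002]
contact_force: [-0.3, -0.3, -0.3]
finger_gap: 82.1
grip_force: 0.0
```

Call:
arm_command(
  series=[
    [0, 0, 0, 0, 0, -0.05, 0],
    [0, 0, 0, 0, 0, -0.1, 0],
    [0, 0, 0, 0, 0, -0.15, 0],
    [0, 0, 0, -0.045, -0.02, -0.165, 0],
    [0, 0, 0, -0.09, -0.04, -0.165, 0],
  ],
)

```text
t: 14.9
tcp_pos: [583.0, 206.2, 223.5]
eef_rot: [0.002, 0.698, 0.716, 0.003]
contact_force: [0.4, -1.1, -0.5]
finger_gap: 87.9
grip_force: 0.0
```

```bash
python3 - <<'E'
from h import *
go(471,-43,220,52); go(471,-43,220,-38)
E
```

```text
turn [  0.5   0.1 -50.5] shift [-0.2462 -0.1185  0.0022] rows 5.9 cur 1.5 -> 52 t 14.9
turn [ 0.4 -0.2 39.5] shift [-0.2462 -0.1185  0.0022] rows 5.5 cur 1.5 -> -38 t 14.9
```

Call:
arm_command(
  series=[
    [0, 0, 39.5, -0.246, -0.118, 0, 0],
    [0, 0, 39.5, -0.246, -0.118, 0, 0],
    [0, 0, 39.5, -0.246, -0.118, 0, 0],
    [0, 0, 39.5, -0.246, -0.118, 0, 0],
    [0, 0, 39.5, -0.246, -0.118, 0, 0],
  ],
)

```text
t: 15.4
tcp_pos: [476.7, -23.9, 219.8]
eef_rot: [0.0, 0.9, 0.435, 0.0]
contact_force: [0.8, -0.8, 0.1]
finger_gap: 87.5
grip_force: 0.0
```

```bash
python3 - <<'E'
from h import *
go(471,-43,220,-38)
look(['grooved_block_centre','mandrel_centre'],'w4')
E
```

```text
turn [ 0.  -0.  -0.4] shift [-0.0185  0.0074 -0.0002] rows 0.4 cur -38.4 -> -38 t 15.4
grooved_block_centre [471.5 -45.7  30.2] 0.75
   mask 0.84 3184 px 327.0 234.0 [467. -54.] [94. 40.] 52.2
mandrel_centre [ 479.9 -191.6   41.3] 0.73
   mask 0.78 671 px 410.0 330.0 [ 470. -201.] [64. 21.] 75.1
[476.7 -23.9 219.8] 15.4
```

View pics/w4.png

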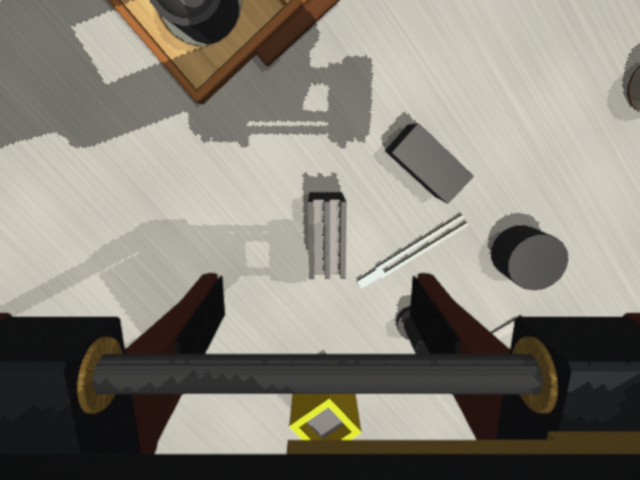

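```bash
python3 - <<'E'
from h import *
P=toplane([[327.5,238.5],[326,199],[329,278]],60,'wrist').round(1);print(P,np.degrees(np.arctan2(*(P[1]-P[2])[[1,0]])))
go(P[0,0],P[0,1],22,-38)
E
```

```text
[[475.7 -40.7  60. ]
 [496.5 -11.7  60. ]
 [453.7 -71.3  60. ]] 54.31708606912621
turn [ 0.  -0.  -0.2] shift [-0.0161  0.0094  0.1979] rows 4.0 cur -38.2 -> -38 t 15.7
```

Call:
arm_command(
  series=[
    [0, 0, -2, -0.016, 0.009, 0.045, 0.25],
    [0, 0, -2, -0.016, 0.009, 0.09, 0.25],
    [0, 0, -2, -0.016, 0.009, 0.135, 0.25],
    [0, 0, -2, -0.016, 0.009, 0.175, 0.25],
    [0, 0, -2, -0.016, 0.009, 0.196, 0.25],
  ],
)

```text
t: 16.15
tcp_pos: [474.0, -38.5, 20.6]
eef_rot: [-0.001, 0.891, 0.454, -0.001]
contact_force: [-0.7, 0.3, -0.2]
finger_gap: 65.9
grip_force: 0.0
```

Call:
arm_command(
  series=[
    [0, 0, 0, 0, 0, 0, 0.6],
    [0, 0, 0, 0, 0, 0, 1],
    [0, 0, 0, 0, 0, 0, 1],
    [0, 0, 0, 0, 0, 0, 1],
    [0, 0, 0, 0, 0, 0, 1],
  ],
)

```text
t: 16.65
tcp_pos: [475.9, -40.4, 25.0]
eef_rot: [0.001, 0.892, 0.453, 0.001]
contact_force: [0.1, 1.9, 7.4]
finger_gap: 34.2
grip_force: 29.7
```

Call:
arm_command(
  series=[
    [0, 0, 0, 0, 0, -0.04, 1],
    [0, 0, 0, 0, 0, -0.09, 1],
    [0, 0, 0, 0, 0, -0.11, 1],
    [0, 0, 0, 0, 0, -0.11, 1],
    [0, 0, 0, 0, 0, -0.11, 1],
  ],
)

```text
t: 17.15
tcp_pos: [474.6, -40.5, 133.6]
eef_rot: [0.0, 0.892, 0.453, 0.0]
contact_force: [-0.4, -0.1, -2.8]
finger_gap: 34.0
grip_force: 29.7
```

```bash
python3 - <<'E'
from h import *
go(510.5,293.5,132,-88.9)
E
```

```text
turn [ 0.  -0.  52.7] shift [ 0.2909 -0.1681  0.0015] rows 6.7 cur -36.2 -> -88.9 t 17.1
```

Call:
arm_command(
  series=[
    [0, 0, 8, 0.044, -0.025, 0, 1],
    [0, 0, 16, 0.087, -0.05, 0, 1],
    [0, 0, 24, 0.13, -0.075, 0, 1],
    [0, 0, 32, 0.174, -0.1, 0, 1],
    [0, 0, 40, 0.217, -0.125, 0, 1],
  ],
)

```text
t: 17.65
tcp_pos: [497.5, 180.5, 131.2]
eef_rot: [0.0, 0.99, 0.139, -0.002]
contact_force: [1.1, -0.8, -2.3]
finger_gap: 34.0
grip_force: 29.7
```

```bash
python3 - <<'E'
from h import *
go(510.5,293.5,132,-88.9)
E
```

```text
turn [ 0.   0.2 14.9] shift [ 0.0436 -0.1051 -0.001 ] rows 2.3 cur -74.0 -> -88.9 t 17.6
```

Call:
arm_command(
  series=[
    [0, 0, 7, 0.02, -0.045, 0, 1],
    [0, 0, 13, 0.035, -0.085, 0, 1],
    [0, 0, 13, 0.035, -0.085, 0, 1],
    [0, 0, 13, 0.035, -0.085, 0, 1],
    [0, 0, 13, 0.035, -0.085, 0, 1],
  ],
)

```text
t: 18.15
tcp_pos: [507.6, 269.3, 131.9]
eef_rot: [0.001, 1.0, 0.029, -0.002]
contact_force: [-0.6, -0.5, -2.2]
finger_gap: 34.3
grip_force: 29.7
```

```bash
python3 - <<'E'
from h import *
look(['long_pocket_floor'],'w5')
go(510.5,293.5,132,-88.9)
E
```

```text
long_pocket_floor [510.7 290.7  12.9] 0.64
   mask 0.87 12636 px 274.0 207.0 [512. 293.] [105. 104.] 1.2
[507.6 269.3 131.9] 18.15
turn [0.  0.1 2.1] shift [ 0.0033 -0.0242  0.0011] rows 0.5 cur -86.8 -> -88.9 t 18.3
```

View pics/w5.png

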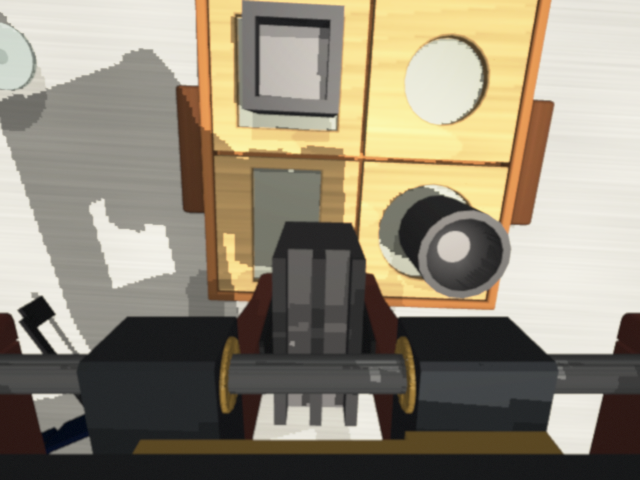

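```bash
python3 - <<'E'
from h import *
s=r.get_state();print(s['tcp_pos'],toplane([[319,250],[316,424]],s['tcp_pos'][2]-23.5+60,'wrist').round(1))
go(510.5,293.5,132,-88.9)
E
```

```text
[508.60273281 269.15226116 133.09873344] [[542.6 270.7 169.6]
 [469.3 267.7 169.6]]
turn [0.  0.1 2.1] shift [ 0.0033 -0.0242  0.0011] rows 0.5 cur -86.8 -> -88.9 t 18.3
```

Call:
arm_command(
  series=[
    [0, 0, 2, 0.006, -0.024, 0, 1],
    [0, 0, 2, 0.006, -0.024, 0.02, 1],
    [0, 0, 2, 0.006, -0.024, 0.05, 1],
    [0, 0, 2, 0.006, -0.024, 0.075, 1],
    [0, 0, 2, 0.006, -0.024, 0.085, 1],
  ],
)

```text
t: 18.8
tcp_pos: [512.1, 293.3, 46.5]
eef_rot: [0.001, 1.0, 0.011, -0.002]
contact_force: [-0.4, -0.0, -1.8]
finger_gap: 34.0
grip_force: 29.7
```

```bash
python3 - <<'E'
from h import *
r.camera('wrist');go(513,293.5,36,-88.9);print(r.get_state()['tcp_pos'])
E
```

```text
turn [0.1 0.2 0.2] shift [ 0.0011 -0.0002  0.01  ] rows 0.2 cur -88.7 -> -88.9 t 18.9
[511.92141445 293.27199255  46.04386765]
```

Call:
arm_command(
  series=[
    [0, 0, 0, 0, 0, 0.003, 1],
    [0, 0, 0, 0, 0, 0.006, 1],
    [0, 0, 0, 0, 0, 0.009, 1],
    [0, 0, 0, 0, 0, 0.011, 1],
    [0, 0, 0, 0, 0, 0.011, 1],
  ],
)

```text
t: 19.35
tcp_pos: [513.7, 295.1, 37.9]
eef_rot: [-0.0, 1.0, 0.012, 0.0]
contact_force: [0.2, -0.6, -2.7]
finger_gap: 34.3
grip_force: 29.7
```

Call:
arm_command(
  series=[
    [0, 0, 0, 0, 0, 0.001, 1],
    [0, 0, 0, 0, 0, 0.0015, 1],
    [0, 0, 0, 0, 0, 0.002, 1],
    [0, 0, 0, 0, 0, 0.002, 1],
    [0, 0, 0, 0, 0, 0.002, 1],
  ],
)

```text
t: 19.85
tcp_pos: [513.8, 295.2, 37.0]
eef_rot: [-0.0, 1.0, 0.012, 0.0]
contact_force: [-2.3, -0.8, 9.1]
finger_gap: 33.8
grip_force: 29.7
```

Call:
arm_command(
  series=[
    [0, 0, 0, 0, 0, 0, 0.5],
    [0, 0, 0, 0, 0, 0, 0.25],
    [0, 0, 0, 0, 0, 0, 0.25],
    [0, 0, 0, 0, 0, 0, 0.25],
    [0, 0, 0, 0, 0, -0.02, 0.25],
  ],
)

```text
t: 20.35
tcp_pos: [511.6, 294.1, 53.6]
eef_rot: [0.001, 1.0, 0.011, -0.002]
contact_force: [-0.6, -0.1, -0.2]
finger_gap: 65.4
grip_force: 0.0
```

Call:
arm_command(
  series=[
    [0, 0, 0, 0, 0, -0.05, 0.25],
    [0, 0, 0, 0, 0, -0.1, 0.25],
    [0, 0, 0, 0, 0, -0.15, 0.25],
    [0, 0, 0, -0.005, 0.05, -0.165, 0.25],
    [0, 0, 0, -0.01, 0.1, -0.165, 0.25],
  ],
)

```text
t: 20.85
tcp_pos: [508.5, 198.0, 224.2]
eef_rot: [-0.001, 1.0, 0.013, 0.004]
contact_force: [1.1, -0.5, -0.6]
finger_gap: 65.9
grip_force: 0.0
```

```bash
python3 - <<'E'
from h import *
go(478,-187,220,0); go(478,-187,220,-60)
E
```

```text
turn [  0.3  -0.4 -88.5] shift [-0.0406  0.384   0.0033] rows 10.3 cur -88.5 -> 0 t 20.9
turn [  0.   -0.4 -28.5] shift [-0.0406  0.384   0.0033] rows 7.7 cur -88.5 -> -60 t 20.9
```

Call:
arm_command(
  series=[
    [0, 0, -43, -0.041, 0.384, 0, 0.25],
    [0, 0, -43, -0.041, 0.384, 0, 0.25],
    [0, 0, -43, -0.041, 0.384, 0, 0.25],
    [0, 0, -43, -0.041, 0.384, 0, 0.25],
    [0, 0, -43, -0.041, 0.384, 0, 0.25],
  ],
)

```text
t: 21.35
tcp_pos: [488.1, -25.5, 220.7]
eef_rot: [0.0, 0.94, 0.34, 0.0]
contact_force: [1.6, -0.5, -0.8]
finger_gap: 66.0
grip_force: 0.0
```

```bash
python3 - <<'E'
from h import *
go(478,-187,220,-44)
E
```

```text
turn [ 0.  -0.  -6.3] shift [-0.111   0.1178  0.0007] rows 3.2 cur -50.3 -> -44 t 21.4
```

Call:
arm_command(
  series=[
    [0, 0, 0, -0.111, 0.118, 0, 0.25],
    [0, 0, 0, -0.111, 0.118, 0, 0.25],
    [0, 0, 0, -0.111, 0.118, 0, 0.25],
    [0, 0, 0, -0.111, 0.118, 0, 0.25],
    [0, 0, 0, -0.111, 0.118, 0, 0.25],
  ],
)

```text
t: 21.85
tcp_pos: [477.6, -187.2, 220.5]
eef_rot: [-0.0, 0.942, 0.336, -0.0]
contact_force: [0.2, 0.8, -0.3]
finger_gap: 65.8
grip_force: 0.0
```

```bash
python3 - <<'E'
from h import *
look(['mandrel_centre'],'w6'); print(topix([[478,-187,84],[478,-187,0]],'wrist'))
E
```

```text
mandrel_centre [ 478.  -191.2   40.6] 0.72
   mask 0.56 1374 px 324.0 211.0 [ 479. -196.] [47. 40.] 39.2
[ 477.6 -187.2  220.5] 21.85
[[320.64475719 229.21578443]
 [319.97191932 209.62143178]]
```

View pics/w6.png

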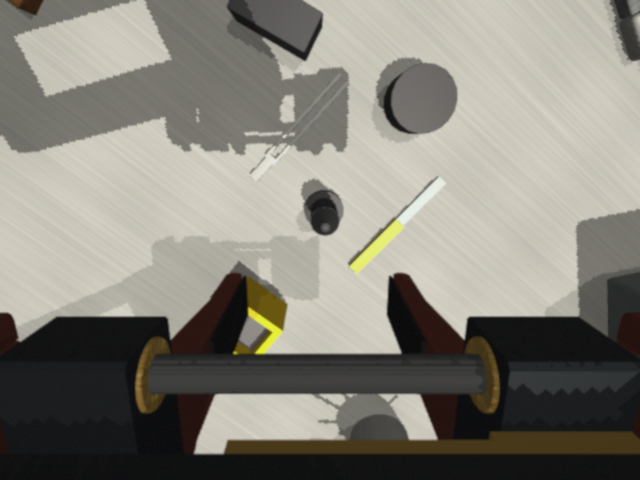

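```bash
python3 - <<'E'
from h import *
P=toplane([[326,227]],84,'wrist');Q=toplane([[322,208]],3,'wrist');print(P.round(1),Q.round(1))
m=(P+Q)[0]/2; go(m[0],m[1],24,-47)
E
```

```text
[[ 482.2 -189.2   84. ]] [[ 481.1 -187.1    3. ]]
turn [-0.1 -0.  -3.5] shift [0.0004 0.0062 0.1965] rows 3.9 cur -50.5 -> -47 t 22.0
```

Call:
arm_command(
  series=[
    [0, 0, 0, 0, 0.005, 0.045, 0.25],
    [0, 0, 0, 0, 0.005, 0.09, 0.25],
    [0, 0, 0, 0, 0.005, 0.135, 0.25],
    [0, 0, 0, 0, 0.005, 0.175, 0.25],
    [0, 0, 0, 0, 0.005, 0.195, 0.25],
  ],
)

```text
t: 22.5
tcp_pos: [479.1, -186.1, 22.8]
eef_rot: [-0.002, 0.941, 0.338, -0.002]
contact_force: [-0.2, 0.5, -0.1]
finger_gap: 66.1
grip_force: 0.0
```

Call:
arm_command(
  series=[
    [0, 0, 0, 0, 0, 0, 0.5],
    [0, 0, 0, 0, 0, 0, 0.7],
    [0, 0, 0, 0, 0, 0, 1],
    [0, 0, 0, 0, 0, 0, 1],
    [0, 0, 0, 0, 0, 0, 1],
  ],
)

```text
t: 23.0
tcp_pos: [481.8, -189.7, 26.9]
eef_rot: [0.001, 0.941, 0.337, 0.001]
contact_force: [2.3, -1.2, 0.7]
finger_gap: 29.2
grip_force: 0.9
```

Call:
arm_command(
  series=[
    [0, 0, 0, 0, 0, -0.04, 1],
    [0, 0, 0, 0, 0, -0.09, 1],
    [0, 0, 0, 0, 0, -0.11, 1],
    [0, 0, 0, 0, 0, -0.11, 1],
    [0, 0, 0, 0, 0, -0.11, 1],
  ],
)

```text
t: 23.5
tcp_pos: [480.7, -189.3, 135.8]
eef_rot: [0.0, 0.941, 0.337, 0.0]
contact_force: [0.3, -0.2, -2.4]
finger_gap: 24.8
grip_force: 30.0
```

```bash
python3 - <<'E'
from h import *
go(619,189,132,-50)
E
```

```text
turn [ 0.  -0.  -0.6] shift [ 0.347  -0.2045  0.0037] rows 8.1 cur -50.6 -> -50 t 23.5
```

```bash
python3 - <<'E'
from h import *
s,im=look(['mandrel_centre']); side=r.camera('side')
k=topix([[481,-189,135]],'side')[0].astype(int); print(k)
x,y=np.clip(k-[110,100],0,[420,280]); b=cv2.resize(side[y:y+200,x:x+220],(440,400)); a=cv2.resize(im[160:480,180:460],(350,400))
cv2.imwrite('pics/m.png',cv2.hconcat([a,b])); print(r.get_state()['finger_gap'])
E
```

```text
mandrel_centre [ 475.9 -189.4  140.8] 0.85
   mask 0.87 6370 px 317.0 296.0 [ 432. -229.] [107.  58.] 39.4
[ 480.7 -189.3  135.8] 23.5
[351 292]
25.395563910761524
```

View pics/m.png

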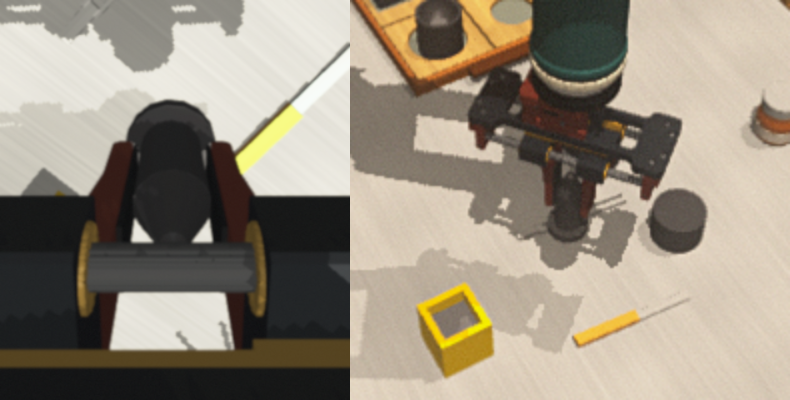

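Call:
arm_command(
  series=[
    [0, 0, 0, 0.042, -0.025, 0, 1],
    [0, 0, 0, 0.084, -0.05, 0, 1],
    [0, 0, 0, 0.126, -0.075, 0, 1],
    [0, 0, 0, 0.168, -0.1, 0, 1],
    [0, 0, 0, 0.21, -0.125, 0, 1],
  ],
)

```text
t: 24.2
tcp_pos: [563.4, 42.5, 134.3]
eef_rot: [-0.0, 0.941, 0.337, -0.001]
contact_force: [1.3, -1.0, -1.1]
finger_gap: 25.4
grip_force: 30.0
```

Call:
arm_command(
  series=[
    [0, 0, 0, 0.042, -0.025, 0, 1],
    [0, 0, 0, 0.084, -0.05, 0, 1],
    [0, 0, 0, 0.12, -0.07, 0, 1],
    [0, 0, 0, 0.135, -0.079, 0, 1],
    [0, 0, 0, 0.135, -0.079, 0, 1],
  ],
)

```text
t: 24.7
tcp_pos: [617.8, 189.3, 134.1]
eef_rot: [-0.0, 0.941, 0.339, -0.001]
contact_force: [-0.9, -0.8, -1.9]
finger_gap: 25.2
grip_force: 30.0
```

```bash
python3 - <<'E'
from h import *
s,im=look(['small_pocket_floor','mandrel_centre'],'w7')
go(619,189,132,-50)
E
```

```text
small_pocket_floor [619.3 186.9   8.3] 0.94
   mask 0.67 13709 px 322.0 213.0 [621. 188.] [104. 104.] 1.1
mandrel_centre [615.1 190.  143. ] 0.8
   mask 0.66 4092 px 227.0 287.0 [520. 212.] [84. 54.] 1.4
   mask 0.59 6361 px 317.0 296.0 [569. 150.] [106.  60.] 39.6
[617.8 189.3 134.1] 24.7
turn [-0.   0.1 -0.7] shift [ 0.0037 -0.0015  0.0032] rows 0.1 cur -50.7 -> -50 t 24.9
```

View pics/w7.png

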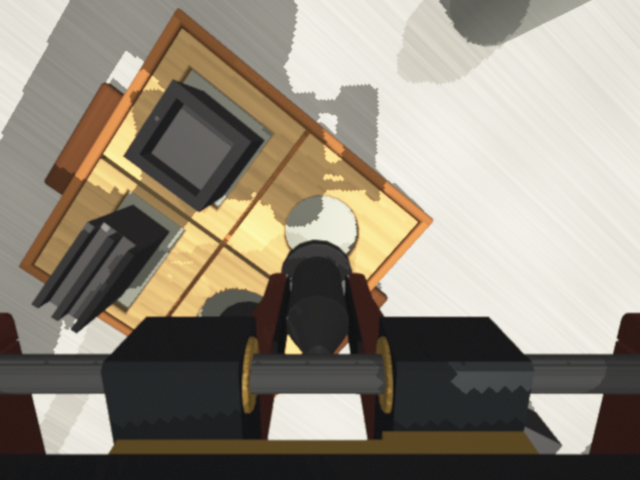

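```bash
python3 - <<'E'
from h import *
print(r.get_state()['tcp_pos'],toplane([[318,351],[318,351]],193,'wrist')[0],toplane([[318,351]],184,'wrist'),toplane([[317,266]],112,'wrist'))
print(toplane([[321,228]],14,'wrist'))
E
```

```text
[617.13665262 185.51111505 135.23700289] [623.11659998 190.15070934 193.        ] [[618.72704578 186.52270432 184.        ]] [[622.30434361 189.9111045  112.        ]]
[[621.31318619 185.08844962  14.        ]]
```

Call:
arm_command(
  series=[
    [0, 0, 0, 0, 0, 0.03, 1],
    [0, 0, 0, 0, 0, 0.055, 1],
    [0, 0, 0, 0, 0, 0.07, 1],
    [0, 0, 0, 0, 0, 0.073, 1],
    [0, 0, 0, 0, 0, 0.075, 1],
  ],
)

```text
t: 25.45
tcp_pos: [618.1, 186.7, 60.8]
eef_rot: [0.0, 0.942, 0.337, -0.0]
contact_force: [0.5, 0.2, -0.6]
finger_gap: 25.3
grip_force: 30.0
```

Call:
arm_command(
  series=[
    [0, 0, 0, 0, 0, 0.002, 1],
    [0, 0, 0, 0, 0, 0.004, 1],
    [0, 0, 0, 0, 0, 0.006, 1],
    [0, 0, 0, 0, 0, 0.007, 1],
    [0, 0, 0, 0, 0, 0.007, 1],
  ],
)

```text
t: 25.95
tcp_pos: [617.9, 187.4, 53.7]
eef_rot: [0.0, 0.941, 0.337, -0.0]
contact_force: [0.5, 0.1, -0.6]
finger_gap: 25.0
grip_force: 30.0
```

Call:
arm_command(
  series=[
    [0, 0, 0, 0, 0, 0.002, 1],
    [0, 0, 0, 0, 0, 0.004, 1],
    [0, 0, 0, 0, 0, 0.005, 1],
    [0, 0, 0, 0, 0, 0.006, 1],
    [0, 0, 0, 0, 0, 0.006, 1],
  ],
)

```text
t: 26.45
tcp_pos: [617.9, 187.4, 48.3]
eef_rot: [-0.0, 0.941, 0.337, 0.0]
contact_force: [-2.8, -0.2, 4.3]
finger_gap: 25.8
grip_force: 30.0
```

Call:
arm_command(
  series=[
    [0, 0, 0, 0, 0, 0.001, 1],
    [0, 0, 0, 0, 0, 0.002, 1],
    [0, 0, 0, 0, 0, 0.003, 1],
    [0, 0, 0, 0, 0, 0.003, 1],
    [0, 0, 0, 0, 0, 0.003, 1],
  ],
)

```text
t: 26.95
tcp_pos: [618.0, 187.7, 48.1]
eef_rot: [-0.0, 0.941, 0.337, 0.001]
contact_force: [-9.5, 0.2, 23.4]
finger_gap: 25.3
grip_force: 30.0
```

Call:
arm_command(
  series=[
    [0, 0, 0, 0, 0, -0.002, 1],
    [0, 0, 0, 0, 0, -0.003, 1],
    [0, 0, 0, 0, 0, -0.003, 1],
  ],
)

```text
t: 27.25
tcp_pos: [618.3, 187.6, 48.2]
eef_rot: [-0.0, 0.941, 0.337, 0.0]
contact_force: [-1.5, 0.9, 6.8]
finger_gap: 25.0
grip_force: 30.0
```

```bash
python3 - <<'E'
from h import *
s=r.get_state();print(s['tcp_pos'],s['contact_force'])
im=r.camera('wrist'); side=r.camera('side')
print([np.round(d['location'],1) for d in r.pinpoint('mandrel_centre','side')],[np.round(d['location'],1) for d in r.pinpoint('mandrel_centre','wrist')])
k=topix([[619,188,40]],'side')[0].astype(int)
x,y=k-[50,50]; b=cv2.resize(side[y:y+80,x:x+100],(400,320),interpolation=2); a=cv2.resize(im[160:416,180:460],(350,320))
cv2.imwrite('pics/m2.png',cv2.hconcat([a,b]))
E
```

```text
[618.33952858 187.5702335   48.21510607] [-1.47104787  0.93922707  6.76970951]
[array([617.5, 186. ,  57.6])] [array([618.6, 185.7,  55.9])]
```

View pics/m2.png

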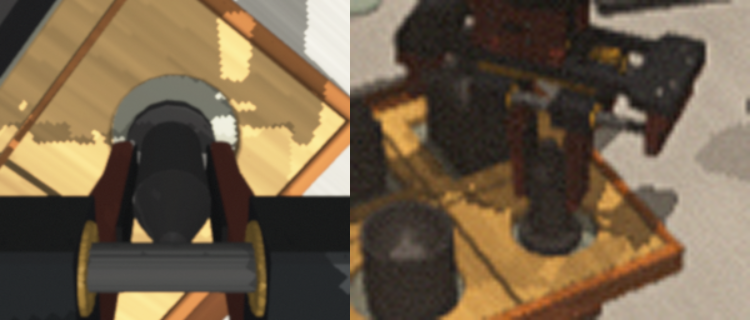

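The mandrel's foot is inside the small pocket, with felt showing around it, and both cameras put its centre at about z 56 (54 is expected when seated). Releasing.

Call:
arm_command(
  series=[
    [0, 0, 0, 0, 0, 0, 0.6],
    [0, 0, 0, 0, 0, 0, 0.3],
    [0, 0, 0, 0, 0, 0, 0.25],
    [0, 0, 0, 0, 0, 0, 0.25],
    [0, 0, 0, 0, 0, -0.02, 0.25],
  ],
)

```text
t: 27.95
tcp_pos: [615.6, 186.8, 65.1]
eef_rot: [-0.0, 0.941, 0.337, -0.003]
contact_force: [-1.2, 0.1, -0.4]
finger_gap: 61.9
grip_force: 0.0
```

Call:
arm_command(
  series=[
    [0, 0, 0, 0, 0, -0.05, 0.25],
    [0, 0, 0, 0, 0, -0.1, 0.25],
    [0, 0, 0, 0, 0, -0.15, 0.25],
    [0, 0, 0, -0.045, 0, -0.17, 0.25],
    [0, 0, 0, -0.095, 0, -0.17, 0.25],
  ],
)

```text
t: 28.45
tcp_pos: [547.6, 127.3, 241.7]
eef_rot: [0.001, 0.941, 0.338, 0.004]
contact_force: [0.6, -0.8, 0.5]
finger_gap: 65.5
grip_force: 0.0
```

Call:
arm_command(
  series=[
    [0, 0, 0, -0.045, 0, 0, 0],
    [0, 0, 0, -0.09, 0, 0, 0],
    [0, 0, 0, -0.13, 0, 0, 0],
    [0, 0, 0, -0.13, 0, 0, 0],
    [0, 0, 0, -0.13, 0, 0, 0],
  ],
)

```text
t: 28.95
tcp_pos: [444.1, 44.2, 238.0]
eef_rot: [0.0, 0.942, 0.336, 0.001]
contact_force: [1.0, 0.5, -0.6]
finger_gap: 87.8
grip_force: 0.0
```

```bash
python3 - <<'E'
from h import *
side=r.camera('side');top=r.camera('top')
for n in ['round_mould_centre','square_mould_centre','grooved_block_centre','mandrel_centre','round_blank_centre','long_blank_centre']:
    for c in ['side','top']: print(n,c,[(np.round(d['location']),round(d['confidence'],2)) for d in r.pinpoint(n,c)][:2])
a=cv2.resize(side[140:250,220:370],(440,322)); b=cv2.resize(top[150:285,120:275],(370,322))
cv2.imwrite('pics/f.png',cv2.hconcat([a,b])[:, :800]); print(r.get_state()['t'])
E
```

```text
round_mould_centre side [(array([510., 184.,  41.]), 0.65)]
round_mould_centre top []
square_mould_centre side [(array([ 344., -205.,   30.]), 0.76), (array([619., 287.,  45.]), 0.52)]
square_mould_centre top [(array([621., 287.,  42.]), 0.84), (array([ 615., -192.,   22.]), 0.61)]
grooved_block_centre side [(array([508., 296.,  41.]), 0.61)]
grooved_block_centre top [(array([510., 293.,  41.]), 0.88)]
mandrel_centre side [(array([615., 185.,  55.]), 0.51), (array([509., 293.,  42.]), 0.47)]
mandrel_centre top [(array([615., 187.,  55.]), 0.58), (array([614., 299.,   9.]), 0.46)]
round_blank_centre side [(array([ 617., -193.,   24.]), 0.8)]
round_blank_centre top [(array([ 616., -192.,   23.]), 0.79)]
long_blank_centre side [(array([591., -50.,  21.]), 0.56)]
long_blank_centre top [(array([586., -53.,  22.]), 0.78)]
29.65
```

View pics/f.png

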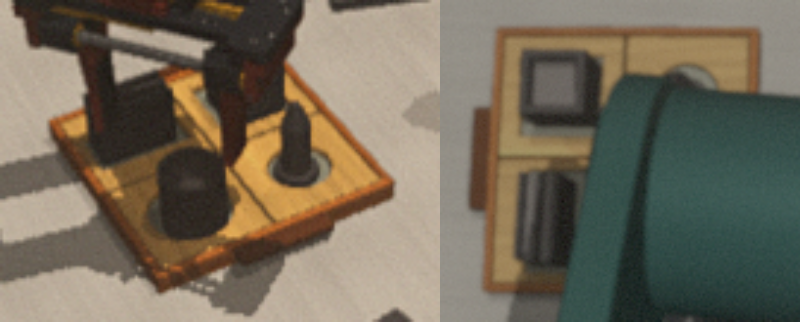

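The numbers agree. The first three pieces touched down 12 mm above their pick-up height, which is the pocket floor. The mandrel's centre reads about 55 mm (54 expected). The blanks have not moved.

```bash
python3 -c "
from station import r
print(r.close_job())"
```

```text
the job is handed in; nothing more can be done
None
```

All four graphite pieces are in their own caddy pockets, upright and down by contact height and camera readings; the two blanks were left where they stood, and the job was handed in at about 30 s of the 99 s allowed (no verdict was returned).

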